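Change the dust extraction over to the scroll saw with the hook rod

ROBOT

A 6-joint arm with a two-finger parallel gripper is mounted at the origin on a cart in front of the work surface, level with it; the furniture and walls round the work are solid. World frame = base frame: x ahead of the robot, y to its left, z up, the work surface at z = 0. Lengths are in m, angles in rad, forces in N, time in s.
With the tool pointing down it reaches from about 0.275 to 0.825 m from the base axis. Payload 4.9 kg.
Tool frame: the origin (TCP) lies midway between the tips of the shut fingers; the grasp point (between the pads) lies 19 mm behind it (bot.grip_depth is the distance from the TCP to the grasp point, in m); z points along the fingers, y is the line along which they close (so a half turn about z gives the same grasp; the last joint's range is limited). The gripper opens to 85 mm and grips with 20 to 120 N. Pads are 22 mm wide; open, the fingers measure 114 mm over their backs; the gripper's body (76 mm by 85 mm) begins 54 mm behind the grasp point. The pads swing forward as they close: fully open they stand 13 mm farther back than shut.
Start: joints at [1.122, 0.326, -0.193, 1.052, 0, 1.437], TCP at [0.17, 0.523, 0.193] pointing down, gripper open.
Joint ranges: [-2.65, 2.65], [-0.97, 1.79], [-1.3, 1.35], [-1.93, 2.1], [-1.47, 1.37], [-3.14, 3.14]. Speed limits (rad/s): [2.57, 2.57, 3.14, 3.14, 3.14, 3.14].

INTERFACE

Orientations are given as a unit quaternion [w, x, y, z].
In Python, from cell import bot gives the robot as it stands. Calls block until the motion is done:
- bot.move_pose(position, orientation): joint-space move of the TCP to a pose.
- bot.move_linear(position, speed=0.15, rotation=None, until_force=None): straight line of the TCP; rotation=None keeps the orientation; speed is the mean speed in m/s. With until_force (N) it stops when the force on the tool has changed by that much, and returns True; else False.
- bot.goto_joints(angles): joint-space move.
- bot.set_gripper(opening, grasp_force=None): opening from 0.0 (shut) to 1.0 (fully open); grasp_force is the grip in N (None keeps the last); returns when the fingers have stopped.
- bot.wait(seconds).
- bot.solve_ik(position, orientation): joint angles nearest the present ones, or None.
- bot.camera(name): name is "side" or "top"; returns the picture (420x560x3 uint8, red, green, blue); there is no depth.
- bot.calibration(name): a dict with "mtx" (3x3 intrinsics, pixels), "extrinsics" (4x4, takes a point from world to camera coordinates). Camera axes: x right, y down, z forward; pixel columns grow to the right and rows downward; lengths in m; the calibration is good to about 2 mm. A picture is of the moment at which its call begins. calibration takes no time and is no camera call.
A pose or a line that the arm cannot do raises bot.PlanningError and nothing moves.
- bot.close_job(): hands the job in; it is judged then, once.
Trained networks look in the newest picture that a camera, given by its name, has taken for a name from the list of things; names that differ only in an ending like _2 or _b are one class to them, and where a whole thing is asked for, a point or a joint stands for the part that bears it (a point fixed in the world has none). Each returns a list of dicts, best first, with "confidence" (0 to 1); they miss things now and then, are a little off and sometimes report something else, mostly with a low value. They report only what shows in the picture. A call takes as long as a camera call.
- bot.search_frame(camera, thing): "bbox" ([left, top, width, height] in pixels, round what is visible of it).
Readings, each from a call of its own:
- bot.read_clock(): time.
- bot.read_joint_positions(): joint angles.
- bot.read_joint_vel(): joint speeds.
- bot.read_joint_efforts(): joint torques, N m.
- bot.read_position(): TCP position.
- bot.read_tool_rot(): TCP orientation.
- bot.read_ft_force(): force on the tool from outside, world axes, zero at the start.
- bot.read_moment(): the same for the moment, N m.
- bot.read_gripper_width(): opening from 0.0 (shut) to 1.0 (fully open).
- bot.read_finger_force(): force on a finger pad.
Only numpy, scipy, OpenCV 4.12 (cv2) and the standard library are available. Lean on these libraries where they do the work, as an engineer would, in place of code of your own. Each camera call takes 0.05 s, during which the arm holds its last target. There are 200 camera calls.

TASK

The extractor is running on the blue floor-sweep branch and the saw is wanted next: pick up the hook rod from the bench and, touching the two blast gates at the back with nothing but the rod, draw the yellow saw gate out by its knob until it bears firmly on its rubber stop, wherever that is set today, without straining the stop. Only then push the blue gate fully shut, without forcing it, since the running extractor must never have both gates shut. Leave the yellow gate open, lay the rod back down flat on the bench clear of the gates, let go of it, and do not disturb the tape measure, the glue bottle or the screw jar.

Things in the scene. Friction and masses are not known exactly. Their poses are not given: they have to be found in the camera images.
- hook_rod: Hook rod lying flat on the bench, 0.2 kg: wooden handle 140 long, 24 wide, 30 high; out of its front runs an 8 mm steel rod bent at its end into a square hook. Origin: centre of the handle's underside; +x along the handle to the hook, z up. Steel axis y 0, z 15 from x 70 to 250. It balances at about x 35: grip across the 24 mm width near x 35.
- hook_bar (a point): Middle of the hook bar, at x 250, y 16, z 15 mm of hook_rod (same axes). The bar is 8 mm thick and runs across from y 0 to 32; its inner face is 4 mm nearer the handle, its front face 4 mm farther. From its end a tip turns back 24 mm to x 226, y 34. Clear width between rod and tip 25 mm (y 4 to 29), open above, below and towards the handle.
- saw_duct: Saw riser: 50 mm pipe, yellow band, grey gate housing 96 x 88 mm at z 80 to 103; stands left or right, 95 mm beside the other. Origin: level with the top of its 18 mm base board, below the shut knob, 66 mm before the pipe axis; the slide comes out along its -x. A 6 mm guide rod at z 71 runs out to x -124; on it the stop: an 18 mm collar with a rubber buffer.
- saw_slide (a joint): Metres the yellow-knobbed slide is drawn out (towards the robot); 0 shut. Starts 0 to 0.01. Rubs with about 4 N, stays where left. Its stop is set for the air balance: it meets the rubber somewhere from 0.050 to 0.068 (not measured, feel it). Rubber gives 1 mm per 8 N. Firm = rod pulls at least 8 N for 0.1 s; over 18 N between rod and gate strains the stop.
- saw_knob (a point): Foot of the yellow pull knob on the slide's top face (moves with it): upright, round, 14 mm across, 31 mm high above this point; 66 mm before the pipe axis when shut. The slide's front edge is 14 mm before it. Nothing stands above the knob; the pipe is behind it. The fixed scroll saw's motor juts out just left of the gates (110 to 190 mm up): swing the rod clear of it. Axes as saw_duct.
- sweep_duct: Riser of the floor sweep, the same as saw_duct in every way but with a blue band and a blue knob. Origin and axes alike.
- sweep_slide (a joint): Metres the blue-knobbed slide is drawn out (towards the robot); 0 fully shut, at a hard end. Starts open, 0.040 to 0.048. Rubs with about 4 N, stays where left. Over 25 N between rod and gate strains it.
- sweep_knob (a point): Foot of the blue pull knob on the slide's top face (moves with it); size and place as saw_knob.
- tape_measure: Yellow tape measure standing loose on the bench below the way of the rod, 34 x 76 x 60 mm high; origin: centre of its underside.
- glue_bottle: White glue bottle, 61 mm across, 188 mm high, standing loose to the right of the way; origin: centre of its underside.
- screw_jar: Jar of screws with a red lid, 60 mm across, 88 mm high, standing loose to the left of the way; origin: centre of its underside.

How it is judged:
On the way, in this order (a step that is already met when the one before it is completed fails the run):
1. the yellow slide is drawn out onto its stop and the rod pulls it firmly there (at least 8 N for 0.1 s) (value of joint saw_slide above 0.048 m and contact force between hook_rod and saw_duct above 8 N), for 0.1 s.
2. then the blue slide is pushed fully shut (within 2 mm) (value of joint sweep_slide below 0.002 m and value of joint saw_slide above 0.047 m), for 0.2 s.
At the end, for the whole second after the job is handed in: The yellow slide stands at least 47 mm out, the blue slide is shut to within 2 mm, and the hook rod lies flat and still on the bench (handle's underside within 6 mm of the top, hook bar below 25 mm), its hook more than 80 mm from either knob (all of step 2 and height (world z) of hook_rod below 0.006 m and height (world z) of hook_bar below 0.025 m and linear speed of hook_rod below 0.02 m/s and horizontal distance between hook_bar and saw_knob above 0.08 m and horizontal distance between hook_bar and sweep_knob above 0.08 m); the robot touches nothing.
It fails at once if the rod strains a gate: more than 18 N between the rod and the saw gate, or more than 25 N between the rod and the sweep gate (contact force between hook_rod and saw_duct above 18 N or contact force between hook_rod and sweep_duct above 25 N).
It fails at once if both gates are shut at once (each less than 15 mm open) (value of joint each of saw_slide, sweep_slide below 0.015 m).
It fails at once if the fingers or the arm touch a gate (contact force between any of the fingers, the arm and saw_duct above 0.5 N or contact force between any of the fingers, the arm and sweep_duct above 0.5 N).
It fails at once if the rod is dropped (falling free at more than 0.7 m/s) (linear speed of hook_rod above 0.7 m/s and contact force between the fingers and hook_rod below 0.3 N).
It fails at once if the tape measure, glue bottle or screw jar is shifted by more than 15 mm or knocked over (distance of any of tape_measure, glue_bottle, screw_jar from where it was at the start of the episode above 0.015 m).
It also fails if it takes over 67 s, if anything falls off the work surface, if the arm or the gripper's body presses on something with over 40 N, if the wrist force passes 120 N, or if a joint passes its speed limit or range.

## Working session

There is one attempt and no reset: what is moved stays moved. The work goes in short steps, each a Python script; the robot and the scene stay as the last script left them, time stands still between calls to the robot, and variables do not carry over. Pictures are saved under pics/ and viewed, at most 10 in all, crops included, and the job is handed in when it is done.

```bash
mkdir -p pics; ls; python3 - <<'E'
from cell import bot
import cv2,numpy as np
np.set_printoptions(precision=4,suppress=True)
for c in("top","side"):
    im=bot.camera(c);cv2.imwrite(f"pics/{c}0.png",cv2.resize(im[:,:,::-1],(784,588)))
    np.save(f"pics/{c}0.npy",im)
    k=bot.calibration(c);print(c,k["mtx"],k["extrinsics"])
    for t in("hook_rod","saw_duct","sweep_duct","saw_knob","sweep_knob","tape_measure","glue_bottle","screw_jar"):
        print(t,[(np.round(d["bbox"]).tolist(),round(d["confidence"],2)) for d in bot.search_frame(c,t)[:2]])
print(bot.read_clock(),bot.read_tool_rot(),bot.read_gripper_width())
E
```

```text
pics
top [[423.4807   0.     287.0615]
 [  0.     423.4807 218.9288]
 [  0.       0.       1.    ]] [[ 0.0233 -0.9997 -0.0022 -0.23  ]
 [-0.9989 -0.0232 -0.0412  0.5628]
 [ 0.0411  0.0031 -0.9992  1.2466]
 [ 0.      0.      0.      1.    ]]
hook_rod [([184.0, 210.0, 106.0, 56.0], 0.79)]
saw_duct [([330.0, 0.0, 140.0, 210.0], 0.86)]
sweep_duct [([298.0, 0.0, 79.0, 206.0], 0.85), ([373.0, 191.0, 30.0, 25.0], 0.74)]
saw_knob [([339.0, 157.0, 17.0, 15.0], 0.65)]
sweep_knob [([301.0, 151.0, 23.0, 36.0], 0.96)]
tape_measure [([312.0, 229.0, 27.0, 12.0], 0.85)]
glue_bottle [([370.0, 192.0, 33.0, 24.0], 0.58)]
screw_jar [([205.0, 193.0, 23.0, 18.0], 0.77)]
side [[544.1487   0.     274.0016]
 [  0.     544.1487 217.0827]
 [  0.       0.       1.    ]] [[ 0.9366 -0.35    0.0136 -0.6149]
 [-0.204  -0.5766 -0.7912  0.0693]
 [ 0.2848  0.7383 -0.6114  1.5407]
 [ 0.      0.      0.      1.    ]]
hook_rod []
saw_duct [([306.0, 0.0, 117.0, 270.0], 0.66)]
sweep_duct [([292.0, 0.0, 106.0, 234.0], 0.78), ([312.0, 209.0, 30.0, 24.0], 0.63)]
saw_knob [([341.0, 227.0, 19.0, 29.0], 0.66), ([304.0, 0.0, 120.0, 271.0], 0.34)]
sweep_knob [([313.0, 207.0, 34.0, 23.0], 0.77)]
tape_measure [([262.0, 254.0, 23.0, 35.0], 0.83)]
glue_bottle []
screw_jar []
0.9 [ 0.      0.1568  0.9876 -0.    ] 1.0027973970708792
```

View pics/top0.png

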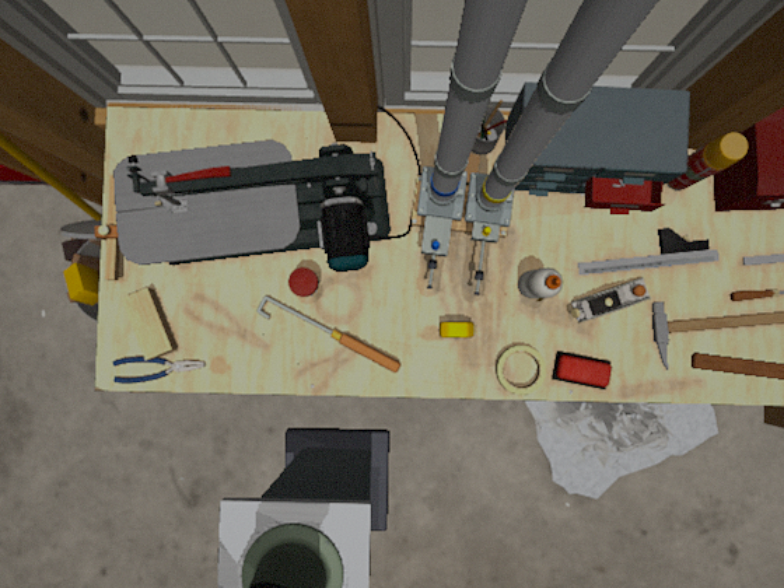

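View pics/side0.png

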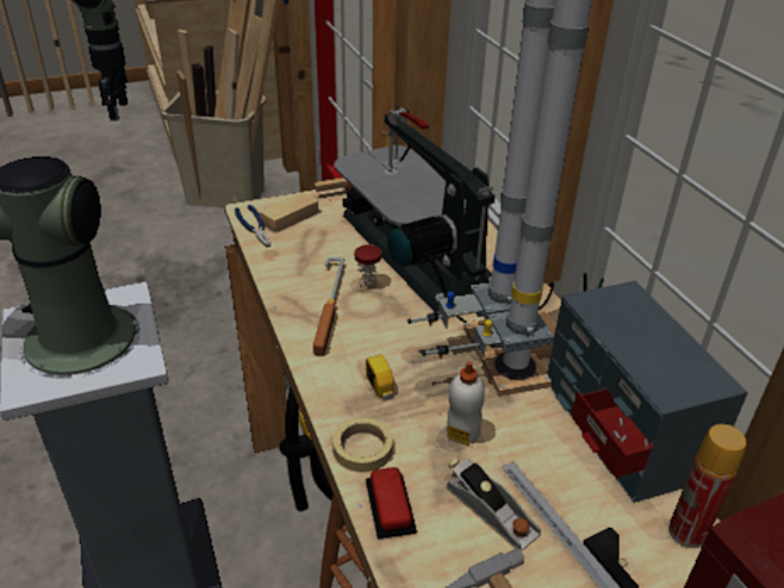

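```bash
python3 - <<'E'
import cv2,numpy as np
t=np.load("pics/top0.npy")[:,:,::-1];s=np.load("pics/side0.npy")[:,:,::-1]
a=cv2.resize(t[110:280,175:415],None,fx=3.3,fy=3.3,interpolation=cv2.INTER_CUBIC);cv2.imwrite("pics/topc.png",a)
b=cv2.resize(s[170:300,215:415],None,fx=4,fy=4,interpolation=cv2.INTER_CUBIC);cv2.imwrite("pics/sidec.png",b)
for n,im,box in(("top",t,(140,185,285,365)),("side",s,(195,250,300,370)),("top-tape",t,(220,250,300,350)),("side-tape",s,(245,300,250,300))):
    v0,v1,u0,u1=box
    h=cv2.cvtColor(im[v0:v1,u0:u1],cv2.COLOR_BGR2HSV)
    for c,lo,hi in(("yel",(22,170,110),(34,255,255)),("blu",(105,150,70),(125,255,255))):
        m=cv2.inRange(h,lo,hi);k,l,st,ce=cv2.connectedComponentsWithStats(m)
        print(n,c,[(st[i].tolist(),(ce[i]+[u0,v0]).round(2).tolist()) for i in range(1,k) if st[i][4]>3])
# rod handle (orange) in top
h=cv2.cvtColor(t[225:270,225:295],cv2.COLOR_BGR2HSV);m=cv2.inRange(h,(5,150,90),(18,255,255))
k,l,st,ce=cv2.connectedComponentsWithStats(m);i=1+np.argmax(st[1:,4]);ys,xs=np.where(l==i)
print("handle",st[i],ce[i]+[225,225],cv2.minAreaRect(np.c_[xs+225,ys+225].astype(np.float32)))
E
```

```text
top yel [([63, 0, 4, 3, 4], [349.5, 141.25]), ([68, 2, 8, 2, 9], [356.78, 142.78]), ([60, 22, 6, 6, 24], [347.46, 164.58])]
top blu [([24, 32, 5, 6, 24], [310.71, 174.71])]
side yel [([46, 33, 5, 5, 17], [348.35, 230.0]), ([45, 42, 5, 3, 11], [346.91, 238.18])]
side blu [([19, 13, 6, 5, 20], [321.35, 210.0]), ([19, 22, 5, 3, 11], [320.91, 218.18])]
top-tape yel [([15, 10, 23, 11, 247], [325.84, 235.04])]
top-tape blu []
side-tape yel [([13, 9, 16, 17, 144], [270.33, 260.28])]
side-tape blu []
handle [ 17  13  44  28 339] [263.47787611 251.47787611] ((263.2923889160156, 251.3892822265625), (46.64706039428711, 7.352941036224365), 28.072484970092773)
```

View pics/topc.png

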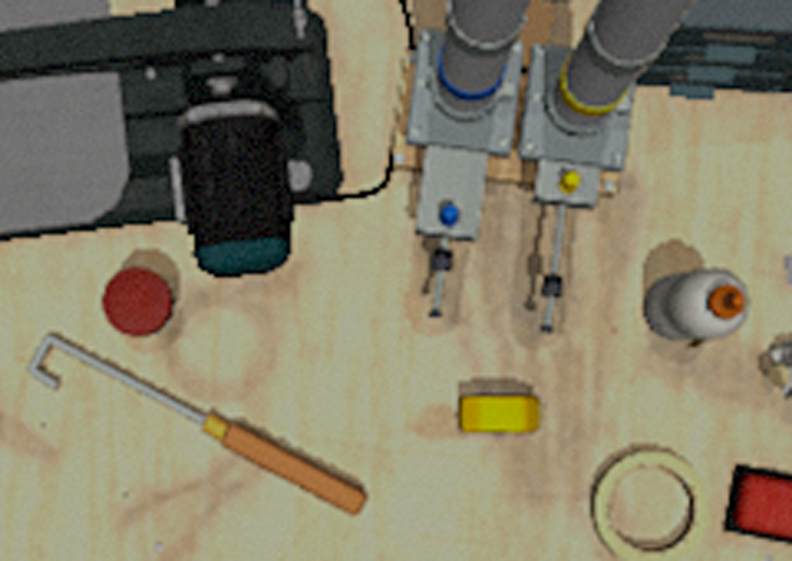

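View pics/sidec.png

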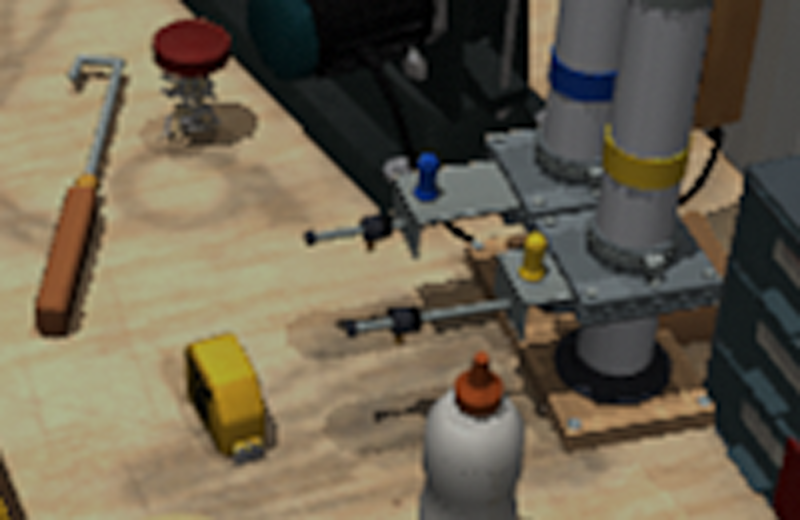

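```bash
cat > h.py <<'E'
import numpy as np
from cell import bot
from scipy.optimize import least_squares
np.set_printoptions(precision=4,suppress=True)
K={c:(bot.calibration(c)["mtx"],bot.calibration(c)["extrinsics"]) for c in("top","side")}
def proj(c,P):
    M,E=K[c];p=M@(E[:3,:3]@np.asarray(P,float)+E[:3,3]);return p[:2]/p[2]
def back(c,uv,z):
    M,E=K[c];d=E[:3,:3].T@np.linalg.solve(M,[uv[0],uv[1],1]);C=-E[:3,:3].T@E[:3,3];return C+d*(z-C[2])/d[2]
def crop(u,v): return (u+.5)/3.3-.5+175,(v+.5)/3.3-.5+110   # topc.png
def cside(u,v): return (u+.5)/4-.5+215,(v+.5)/4-.5+170
def quat(a): return [0,np.cos(a/2),np.sin(a/2),0]
E
python3 - <<'E'
from h import *
for n,tp,sd in(("blue",(310.9,174.6),cside(428,177)),("yel",(347.6,164.7),cside(534.5,257))):
    f=lambda P:np.r_[proj("top",P+[0,0,.028])-tp,proj("side",P+[0,0,.0155])-sd]
    r=least_squares(f,[.65,-.2,.12]);print(n,"foot",r.x,"res",r.fun)
def yaw(a,b,z):
    d=back("top",crop(*b),z)-back("top",crop(*a),z);return np.degrees(np.arctan2(d[1],d[0]))
print("yaws",yaw((547,327),(562,205),.089),yaw((435,313),(445,238),.089),yaw((415,232),(428,150),.115),yaw((473,237),(487,150),.115),yaw((520,45),(425,30),.12)-90,yaw((410,143),(425,30),.12),yaw((630,168),(521,155),.12)-90)
c=back("top",(263.3,251.4),.024);hk=back("top",crop(54,341),.015)
d=hk-c;print("handle",c,"hookcorner",hk,np.hypot(*d[:2]),np.degrees(np.arctan2(d[1],d[0])))
print("tape",back("top",(325.8,235),.06),"jar",back("top",crop(138,302),.088),"glue",back("top",crop(728,300),.188),"motor",back("top",crop(245,265),.15),back("top",crop(290,250),.15))
y=np.arctan2(d[1],d[0])
for a in(y,y-np.pi):print("pick",bot.solve_ik([c[0]+.015,c[1]+.03,.1],quat(a)))
for a in(-.12,-.12+np.pi,-.12-np.pi):
    print("pull",bot.solve_ik([.47,-.2,.13],quat(a)))
E
```

```text
blue foot [ 0.6847 -0.2789  0.1094] res [ 0.1975 -0.4977 -0.5312  0.0606]
yel foot [ 0.7144 -0.3772  0.1082] res [ 0.2698 -0.6585 -0.673   0.1013]
yaws -5.949843117820449 -6.345899563175509 -7.702293368365464 -7.930649501187769 -7.766776929609932 -6.234468841477733 -5.539224670742769
handle [ 0.4707 -0.1494  0.024 ] hookcorner [0.5789 0.0683 0.015 ] 0.24314945038988287 63.56359565341675
tape [ 0.5228 -0.3284  0.06  ] jar [ 0.61   -0.0186  0.088 ] glue [ 0.6142 -0.4928  0.188 ] motor [ 0.6368 -0.1143  0.15  ] [ 0.6498 -0.1501  0.15  ]
pick [-0.3888  0.3224 -0.4588  0.7895  0.      1.6434]
pick [-0.3888  0.3224 -0.4588  0.7895  0.     -1.4982]
pull [-0.5469  0.3083 -0.3916  0.8709  0.      2.7147]
pull [-0.5469  0.3083 -0.3916  0.8709  0.     -0.4269]
pull [-0.5469  0.3083 -0.3916  0.8709  0.     -0.4269]
```

```bash
python3 - <<'E'
from h import *
import cv2
y=np.radians(63.4);a=y-np.pi;g=[.485,-.120]
bot.move_pose([*g,.12],quat(a))
bot.move_linear([*g,.003],speed=.08,until_force=8)
print(bot.read_position());bot.set_gripper(0.0,grasp_force=80)
print("w",bot.read_gripper_width(),bot.read_finger_force())
bot.move_linear([*g,.27],speed=.12)
bot.move_linear([.40,-.15,.27],speed=.2)
bot.move_pose([.42,-.30,.27],quat(np.radians(-6.8)-np.pi))
print(bot.read_position(),bot.read_ft_force(),bot.read_moment(),bot.read_clock())
for c in("top","side"):
    im=bot.camera(c);np.save(f"pics/{c}1.npy",im)
    r=im[60:200,285:385] if c=="top" else im[130:300,200:420]
    cv2.imwrite(f"pics/{c}1.png",cv2.resize(r[:,:,::-1],None,fx=4 if c=="top" else 3,fy=4 if c=="top" else 3,interpolation=cv2.INTER_CUBIC))
E
```

```text
[ 0.4855 -0.1202  0.0034]
w -0.00012234010621474517 0.0
[ 0.4205 -0.2994  0.2696] [-0.2596 -0.1888 -0.6292] [ 0.0555 -0.0328 -0.0171] 9.75
```

View pics/top1.png

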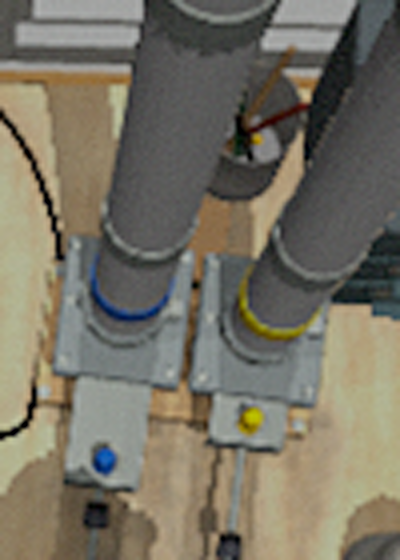

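View pics/side1.png

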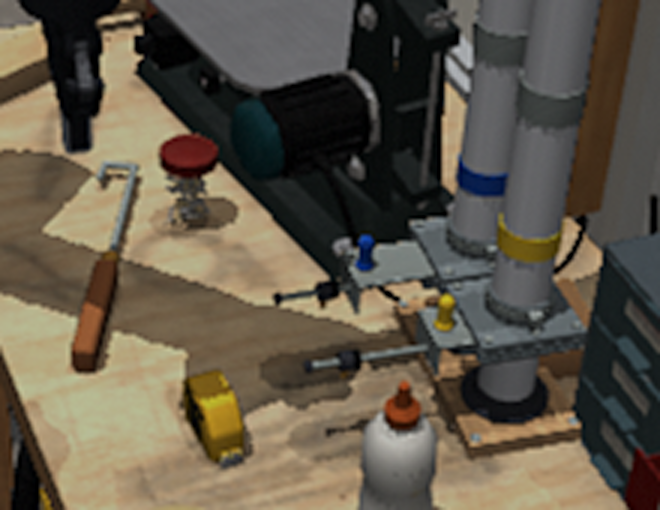

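Both views show the rod still lying where it was and the gripper empty. The side view puts the gripper tip near (225,180). I'll check that against the projected TCP.

```bash
python3 - <<'E'
from h import *
import cv2
p=bot.read_position();print(p,proj("top",p),proj("side",p),bot.read_joint_positions(),bot.read_tool_rot())
o=proj("top",[0,0,0]);print(o)
for n in("top","side"):
    im=np.load(f"pics/{n}1.npy")[:,:,::-1].copy()
    q=proj(n,p).astype(int);cv2.circle(im,tuple(int(v) for v in q),4,(0,0,255),1)
    g=proj(n,[.485,-.12,.02]).astype(int);cv2.circle(im,tuple(int(v) for v in g),4,(0,255,0),1)
    np.save("pics/x%s.npy"%n,im)
a=np.vstack([np.load("pics/xtop.npy")[100:],np.load("pics/xside.npy")[60:320]])
cv2.imwrite("pics/both.png",a)
E
```

```text
[ 0.4204 -0.2991  0.27  ] [320.4336 278.0941] [225.8505 192.4841] [-0.7617  0.2226 -0.1366  1.2118  0.0002 -0.6453] [-0.      0.0582  0.9983  0.0002]
[208.9318 410.1314]
```

View pics/both.png

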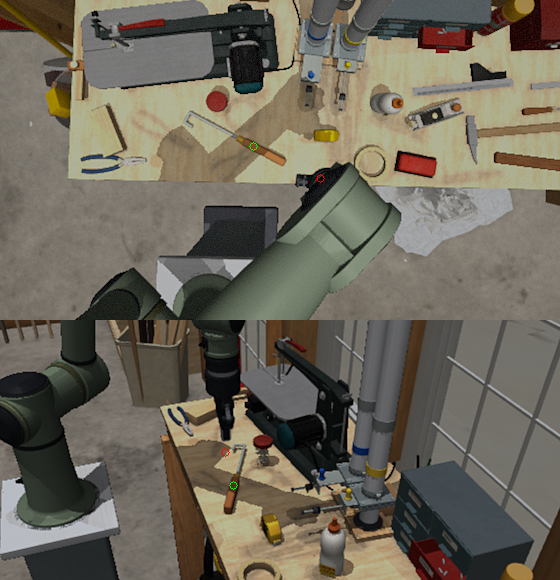

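The side view shows the fingertips about 14 px above the projected TCP, roughly 40 mm too high, so the fingers probably closed above the handle. I'll touch the bare bench with the shut fingers to check.

```bash
python3 - <<'E'
from h import *
import cv2
bot.move_pose([.47,-.25,.05],quat(np.radians(-6.8)-np.pi))
f0=bot.read_ft_force()
hit=bot.move_linear([.47,-.25,-.045],speed=.04,until_force=4)
p=bot.read_position();print(hit,p,bot.read_ft_force()-f0,bot.read_gripper_width(),bot.read_clock(),proj("side",p))
im=bot.camera("side");np.save("pics/side2.npy",im)
cv2.circle(im,tuple(int(v) for v in proj("side",p).round()),2,(255,0,0),1)
u,v=proj("side",p).astype(int)
cv2.imwrite("pics/side2.png",cv2.resize(im[v-80:v+50,u-80:u+80,::-1],None,fx=4,fy=4,interpolation=cv2.INTER_CUBIC))
E
```

```text
True [ 0.47   -0.25   -0.0378] [ 0.2587 -0.0017  4.1288] 2.1406907371404976e-05 12.7083 [242.4558 270.1083]
```

View pics/side2.png

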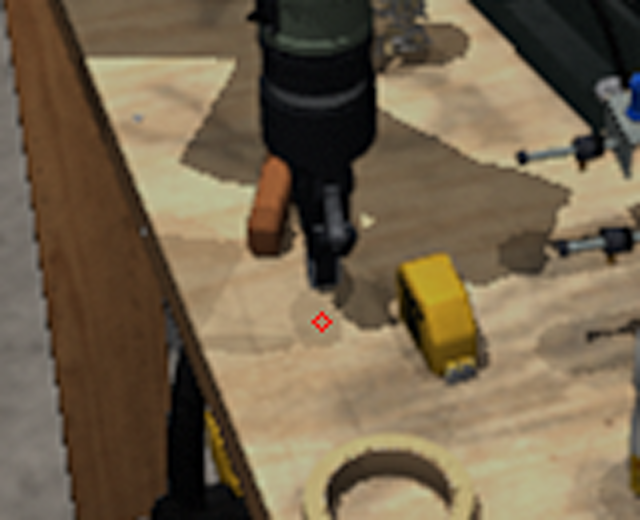

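The shut fingers touched the bench at a reported z of -0.038, so the real tips are 38 mm above the reported TCP. I'll correct for that and pick again, and stop if the grip comes up empty.

```bash
echo 'ZO=-.0378  # commanded z = true tip z + ZO
def Z(z): return z+ZO' >> h.py
python3 - <<'E'
from h import *
import cv2,sys
print("grip_depth",bot.grip_depth)
bot.move_linear([.47,-.25,Z(.1)],speed=.2)
bot.set_gripper(1.0)
y=np.radians(63.4);a=y-np.pi;g=[.485,-.120]
bot.move_pose([*g,Z(.08)],quat(a))
print(bot.move_linear([*g,Z(.003)],speed=.08,until_force=8),bot.read_position())
bot.set_gripper(0.0,grasp_force=80)
w=bot.read_gripper_width();print("w",w,bot.read_finger_force(),bot.read_clock())
if w<.15: sys.exit("EMPTY")
bot.move_linear([*g,Z(.27)],speed=.15)
bot.move_linear([.42,-.15,Z(.27)],speed=.2)
bot.move_pose([.44,-.30,Z(.24)],quat(np.radians(-6.8)-np.pi))
print(bot.read_position(),bot.read_gripper_width(),bot.read_ft_force(),bot.read_moment(),bot.read_clock())
for c in("top","side"):
    im=bot.camera(c);np.save(f"pics/{c}3.npy",im)
t=np.load("pics/top3.npy")[120:260,280:380];s=np.load("pics/side3.npy")[120:260,210:370]
A=cv2.resize(t,None,fx=4,fy=4,interpolation=cv2.INTER_CUBIC)[:,:400];B=cv2.resize(s,None,fx=2.5,fy=2.5,interpolation=cv2.INTER_CUBIC)
B=np.vstack([B,np.zeros((A.shape[0]-B.shape[0],B.shape[1],3),np.uint8)])
cv2.imwrite("pics/c3.png",np.hstack([A,B])[:,:,::-1])
E
```

```text
grip_depth 0.0187
False [ 0.4855 -0.1202 -0.0344]
w 0.26872058076516286 78.97351026535034 16.8333
[ 0.4404 -0.2993  0.2019] 0.2659648913547193 [-0.6448  0.8163 -1.1381] [-0.0214  0.0204  0.0022] 20.2167
```

View pics/c3.png

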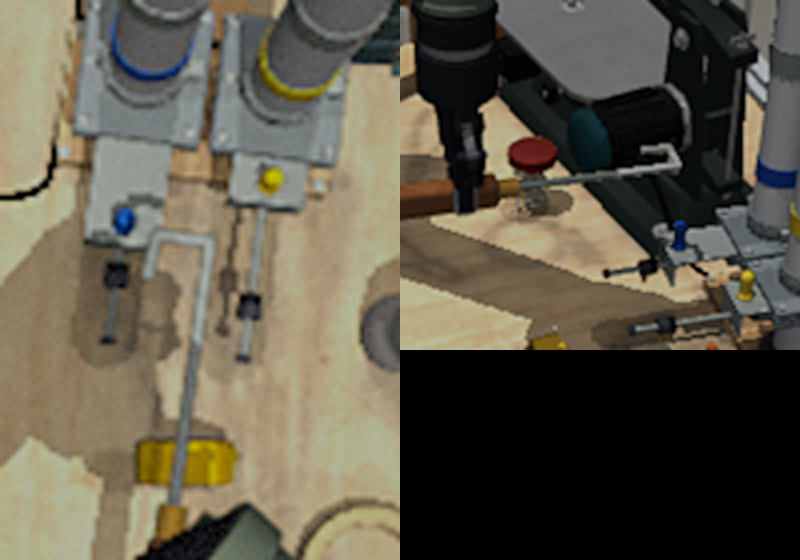

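```bash
python3 - <<'E'
from h import *
p4=lambda u,v:((u+.5)/4-.5+280,(v+.5)/4-.5+120)
ct=p4(209,241);be=p4(157,237);fe=p4(173,500);cs=((277+.5)/2.5-.5+210,(165+.5)/2.5-.5+120)
r=least_squares(lambda P:np.r_[proj("top",P)-ct,proj("side",P)-cs],[.65,-.3,.25]);print("corner",r.x,r.fun)
for z in(.247,.252,r.x[2]):
    c=back("top",ct,z);e=back("top",be,z);f=back("top",fe,z)
    d=c-f;yw=np.arctan2(d[1],d[0]);t=np.array([.4404,-.2993]);v=c[:2]-t
    R=np.array([[np.cos(yw),np.sin(yw)],[-np.sin(yw),np.cos(yw)]])
    print(z,c,e,"yaw",np.degrees(yw),"corner in rod axes from TCP",R@v,"bar",R@(e-c)[:2])
# predicted corner in side image at z .252, to check pitch
print(proj("side",back("top",ct,.252)),cs,proj("side",back("top",ct,.24)))
# knobs in this same picture
print([back("top",p4(*q),.137) for q in((124,220),(271,181))])
E
```

```text
corner [ 0.6544 -0.3232  0.2517] [-0.081   0.2024  0.221  -0.0257]
0.247 [ 0.6555 -0.3239  0.247 ] [ 0.6572 -0.2923  0.247 ] yaw -6.782683103572176 corner in rod axes from TCP [0.2165 0.001 ] bar [-0.002   0.0315]
0.252 [ 0.6548 -0.3234  0.252 ] [ 0.6565 -0.292   0.252 ] yaw -6.782683103572169 corner in rod axes from TCP [0.2158 0.0014] bar [-0.002   0.0314]
0.2517138867744444 [ 0.6549 -0.3234  0.2517] [ 0.6566 -0.292   0.2517] yaw -6.782683103572188 corner in rod axes from TCP [0.2158 0.0014] bar [-0.002   0.0314]
[320.9247 185.5772] (320.5, 185.7) [321.4105 189.7392]
[array([ 0.6834, -0.2777,  0.137 ]), array([ 0.712 , -0.3758,  0.137 ])]
```

```bash
cat >> h.py <<'E'
YAW=np.radians(-6.8);ax=np.array([np.cos(YAW),np.sin(YAW)]);nn=np.array([-np.sin(YAW),np.cos(YAW)])
HX,HY,HZ=.2158,.0014,.0495   # hook corner from TCP reading (rod axes)
BLUE=np.array([.684,-.2783]);YEL=np.array([.713,-.3765])
def hook(xy,z,yoff): # TCP reading so that hook point (bar x, yoff) is at xy,z
    return np.r_[np.array(xy)-ax*HX-nn*(HY+yoff),z-HZ]
def along(s): # TCP shifted s along duct axis from the present place
    p=np.array(bot.read_position());p[:2]+=ax*s;return p
E
python3 - <<'E'
from h import *
import sys
t=hook(YEL+ax*.0165,.127,.0165)
up=t.copy();up[2]+=.06
f0=np.array(bot.read_ft_force())
bot.move_linear(up,speed=.12)
h=bot.move_linear(t,speed=.04,until_force=3)
p0=np.array(bot.read_position());f1=np.array(bot.read_ft_force());print(h,p0,t,f1-f0,bot.read_clock())
if h: sys.exit("touched going down")
h=bot.move_linear(along(-.045),speed=.03,until_force=8)
print(h,(np.array(bot.read_position())-p0)[:2]@ax,np.array(bot.read_ft_force())-f1,bot.read_clock())
if h: sys.exit("early")
h=bot.move_linear(along(-.03),speed=.006,until_force=10.3)
for i in range(6):
    f=(np.array(bot.read_ft_force())-f1);p=np.array(bot.read_position());print(h,(p-p0)[:2]@ax,f,bot.read_clock())
    bot.wait(.06)
E
```

```text
False [ 0.5132 -0.3708  0.0778] [ 0.513  -0.3707  0.0775] [-1.2359  0.226  -1.9155] 23.1167
False -0.04506502737715668 [ 4.152  -1.1714  0.6331] 24.7583
True -0.06508537388807059 [3.7479 0.5636 1.1401] 28.2167
True -0.06491079933739088 [ 3.6183 -0.1554  1.8545] 28.275
True -0.06490580440538665 [3.3287 0.1778 2.1895] 28.3333
True -0.06487794753326559 [3.002  0.9068 1.9593] 28.3917
True -0.06483209592241083 [3.3703 1.0623 2.0984] 28.45
True -0.06483710834172161 [ 3.5047 -0.0469  1.518 ] 28.5083
```

```bash
python3 - <<'E'
from h import *
f1=np.array([-.6448-1.24,.8163+.226,-1.1381-1.9155]); a3=np.r_[ax,0]
p=np.array(bot.read_position());s0=p[:2]@ax
def rd(n=5): 
    v=[]
    for _ in range(n): v.append(-(np.array(bot.read_ft_force())-f1)@a3); bot.wait(.02)
    return -np.mean(v),np.ptp(v)
print(rd(),bot.read_clock())
for i in range(1,14):
    q=p.copy();q[:2]-=ax*.0003*i
    bot.move_linear(q,speed=.004)
    f,r=rd();print(i,round((np.array(bot.read_position())[:2]@ax-s0)*1e3,2),round(f,2),round(r,2),round(bot.read_clock(),2))
    if f>11.3: break
bot.wait(.25);print(rd())
E
```

```text
(np.float64(4.769038204951962), np.float64(1.1566795496654647)) 28.65
1 -0.06 5.78 1.13 29.02
2 -0.14 7.22 0.81 29.35
3 -0.14 8.17 0.75 29.68
4 -0.13 8.21 0.99 30.02
5 -0.15 9.57 2.09 30.35
6 -0.17 9.99 0.34 30.68
7 -0.2 10.68 1.3 31.02
8 -0.16 11.63 0.77 31.35
(np.float64(11.529584375544637), np.float64(0.9952560751507011))
```

```bash
python3 - <<'E'
from h import *
import sys
a3=np.r_[ax,0]
bot.move_linear(along(.007),speed=.03)
p=np.array(bot.read_position());p[2]+=.065
print("up",bot.move_linear(p,speed=.08,until_force=6),bot.read_position(),bot.read_clock())
t=hook(BLUE-ax*.020,.127,.010);up=t.copy();up[2]=p[2]
bot.move_linear(up,speed=.1)
f0=np.array(bot.read_ft_force())
h=bot.move_linear(t,speed=.05,until_force=4)
p0=np.array(bot.read_position());f1=np.array(bot.read_ft_force());print(h,p0-t,f1-f0,bot.read_clock())
if h: sys.exit("touched going down")
h=bot.move_linear(along(.040),speed=.03,until_force=10)
d=lambda:round(((np.array(bot.read_position())-p0)@a3)*1e3,2)
print(h,d(),(np.array(bot.read_ft_force())-f1)@a3,bot.read_clock())
if h: sys.exit("early")
h=bot.move_linear(along(.025),speed=.008,until_force=7)
for i in range(4):
    print(h,d(),(np.array(bot.read_ft_force())-f1)@a3,bot.read_clock());bot.wait(.1)
E
```

```text
up False [ 0.4544 -0.3638  0.1423] 33.1
False [ 0.0002 -0.0002  0.0003] [ 0.1283 -0.3514  0.5852] 35.7333
False 39.97 -3.1354382456544263 37.225
True 51.3 0.5935662779765061 39.0
True 50.49 0.4413439320351442 39.1
True 49.67 -0.606372135254892 39.2
True 49.15 0.13312274314748362 39.3
```

```bash
python3 - <<'E'
from h import *
import cv2
a3=np.r_[ax,0];p=np.array(bot.read_position());f1=np.array(bot.read_ft_force())
q=p.copy()
print(bot.read_clock())
for i in range(1,10):
    q[:2]+=ax*.0008;bot.move_linear(q,speed=.01)
    f=np.mean([(np.array(bot.read_ft_force())-f1)@a3 for _ in range(4)])
    print(i,round((np.array(bot.read_position())-p)@a3*1e3,2),round(f,2),round(bot.read_clock(),2))
    if f<-9: break
bot.wait(.25)
t=bot.camera("top")
bot.move_linear(along(-.03),speed=.08)
p=np.array(bot.read_position());p[2]=Z(.24);bot.move_linear(p,speed=.15)
bot.move_linear([.43,-.22,Z(.26)],speed=.2)
t=bot.camera("top");s=bot.camera("side");print(bot.read_clock())
A=cv2.resize(t[120:260,280:380],None,fx=4,fy=4,interpolation=cv2.INTER_CUBIC);B=cv2.resize(s[150:290,275:375],None,fx=4,fy=4,interpolation=cv2.INTER_CUBIC)
cv2.imwrite("pics/c4.png",np.hstack([A,B])[:,:,::-1])
E
```

```text
39.4
1 0.87 -0.6 39.65
2 1.64 -0.17 39.9
3 2.3 -1.81 40.15
4 2.5 -3.18 40.4
5 2.56 -6.41 40.65
6 2.61 -7.97 40.9
7 2.63 -9.51 41.15
43.575
```

View pics/c4.png

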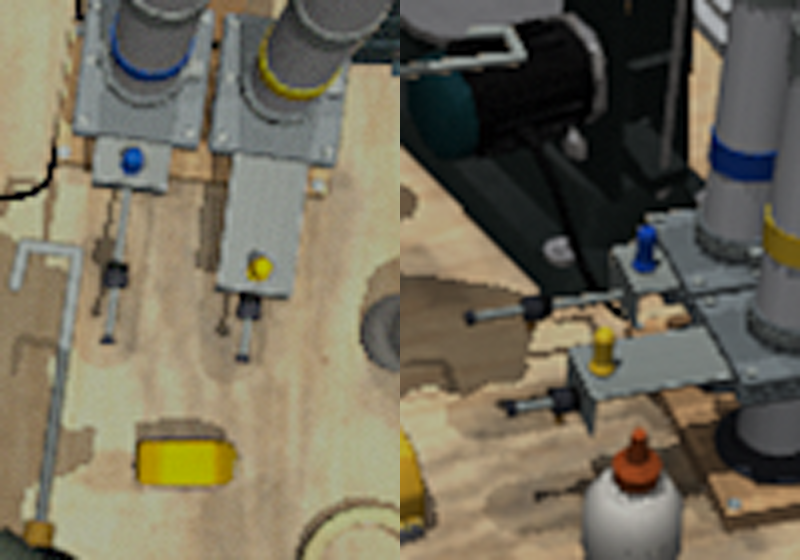

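The view shows the blue knob back at its shut position and the yellow gate out on its stop. Next I'll lay the rod back where it came from.

```bash
python3 - <<'E'
from h import *
a=np.radians(63.4)-np.pi;g=[.485,-.120]
bot.move_linear([.42,-.15,Z(.27)],speed=.2)
bot.move_pose([*g,Z(.2)],quat(a))
bot.move_linear([*g,Z(.02)],speed=.12,until_force=8)
h=bot.move_linear([*g,Z(.002)],speed=.02,until_force=4)
print(h,bot.read_position(),bot.read_clock())
bot.set_gripper(.6);print(bot.read_gripper_width());bot.set_gripper(1.0)
bot.move_linear([*g,Z(.15)],speed=.1)
bot.wait(.3)
for c in("top","side"):
    im=bot.camera(c);print([(d["bbox"],round(d["confidence"],2)) for d in bot.search_frame(c,"hook_rod")[:1]])
    np.save(f"pics/{c}5.npy",im)
im=bot.camera("top");print(bot.read_clock(),[(n,[np.round(d["bbox"]).tolist() for d in bot.search_frame("top",n)[:1]]) for n in("tape_measure","glue_bottle","screw_jar")])
import cv2
bot.close_job() if bot.read_gripper_width()>.9 and bot.read_clock()<62 and h else print("NOT CLOSED")
E
```

```text
True [ 0.4847 -0.1199 -0.0344] 47.5417
0.5984038726256706
[([182.7, 211.5, 100.4, 54.3], 0.58)]
[([225.3, 187.2, 21.3, 67.7], 0.71)]
50.5417 [('tape_measure', [[314.0, 230.0, 25.0, 14.0]]), ('glue_bottle', [[370.0, 191.0, 35.0, 22.0]]), ('screw_jar', [[207.0, 191.0, 21.0, 20.0]])]
the job is handed in; nothing more can be done
```

I handed the job in at about 50.5 s, with no verdict shown: the yellow gate was pulled onto its stop at about 10–11 N, the blue gate was then pushed to its hard end at about 10 N, the rod was laid back in its original place and released, and the tape, bottle and jar look unmoved in the camera. My first grasp closed on nothing because the fingertips sat 38 mm above the reported TCP; I corrected for that and picked the rod up on the second try.

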